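# Roll the sleeve to the inspection line and take its picture

## Robot

A 6-joint arm with a two-finger parallel gripper is mounted at the origin on the work surface. World frame = base frame: x ahead of the robot, y to its left, z up, the work surface at z = 0. Lengths are in m, angles in rad, forces in N, time in s.
With the tool pointing down it reaches from about 0.35 to 0.85 m from the base axis. Payload 8.1 kg.
Tool frame: the origin (TCP) lies at the centre of the arm's flange, where the gripper is bolted on; the fingertips stand 186 mm ahead of it and the grasp point (between the pads) lies 167 mm ahead of it; z points along the fingers, y is the line along which they close (so a half turn about z gives the same grasp; the last joint's range is limited). The gripper opens to 93 mm and grips with 3 to 60 N. Pads are 15 mm wide; open, the fingers measure 128 mm over their backs; the gripper's body (75 mm by 188 mm) begins 65 mm behind the grasp point.
Start: joints at [-1.186, 0.13, 1.488, -0, 1.523, -0.085], TCP at [0.272, -0.535, 0.405] pointing down, gripper open.
Joint ranges: [-2.96, 2.96], [-0.89, 2.26], [0.02, 2.5], [-1.34, 4.48], [0, 2.73], [-2.66, 2.66]. Speed limits (rad/s): [2.39, 2.39, 2.79, 3.14, 3.14, 3.14].

## Interface

Orientations are given as a rotation vector (axis times angle).
In Python, from plant import robot gives the robot as it stands.
- The arm moves only by the tool apply_moves, never from a script. Its argument "series" is a list of rows, each a list of 2 entries, a list of its own where there are three numbers: the shift along the tool's x, y, z in mm, then the turn, a rotation vector about the tool's x, y, z in rad. A call has 1 to 12 rows; each row shifts and turns the commanded pose from where the row before left it, along the tool's axes as they then stand; what a row does not reach is not made up. A row lasts 1/12 s, in which the tool goes at most 41.7 mm and 7.16 degrees, less where a joint would pass 70% of its speed; a pose out of reach is approached as far as the arm can. A call is refused whole if a number of a shift passes 41.7 or a number of a turn 0.125, either way. A call with a gripper value outside its range is refused whole. "claw" is the opening, from 0 (shut) to 1 (fully open), set as the call begins (left out, the last holds). The fingers move at their own pace and stop on an object; "newtons" is the grip in N (left out, the last holds). Time passes only in rows, so rows that do not move let the fingers close. It gives the time, the measured TCP pose, the force, the opening and the grip force at its end, in the units of the state.
- robot.read_state(): the state, without advancing time (a new reading comes with each control period).
- robot.read_camera(name): name is "side" or "top" or "wrist"; returns (picture, depth): 420x560x3 uint8, blue, green, red; 420x560 float32, m along the optical axis (not along the pixel's ray), 0 where there is no reading.
- robot.calibration(name): a dict with "fx", "fy", "cx", "cy" (pixels), "extrinsics" (4x4, takes a point from world to camera coordinates). Camera axes: x right, y down, z forward; pixel columns grow to the right and rows downward; lengths in m; the calibration is good to about 2 mm. The wrist camera is an equidistant fisheye: a pixel r from the principal point sees the ray r / f radians off the axis. A picture is of the moment at which its call begins: read the wrist's pose just before it. calibration takes no time and is no camera call; for the wrist camera it gives the pose at the moment of the call.
- robot.close_job(): hands the job in; it is judged then, once.
The state is a dict: "t": time; "q": joint angles; "dq": joint speeds; "joint_torque": joint torques, N m; "tool_pos": TCP position; "orientation": TCP orientation; "force": force on the tool from outside, world axes, zero at the start; "wrist_torque": the same for the moment, N m; "opening": finger opening in m; "gripper_force": force on a finger pad.
Only numpy, scipy, OpenCV 4.12 (cv2) and the standard library are available. Lean on these libraries where they do the work, as an engineer would, in place of code of your own. Each camera call takes 0.05 s, during which the arm holds its last target. There are 200 camera calls.

## Task

With a fingertip on its top, roll the longer of the two metal rollers along the inspection plate until it rests on the dark band in front of the small horizontal microscope, lying along the band; do not push on its side, pinch it or lift it. Once it lies still there and you have let go of it, press the round capture button on the console beside the plate fully down and release it. Leave the short roller, the lamp knob and everything else as they are.

Things in the scene. Friction and masses are not known exactly. Their poses are not given: they have to be found in the camera images.
- plate: Fixed aluminium inspection plate, 180 mm (its x) by 360 mm (its y), 12 mm thick; origin at the centre of its underside. A flush black band 24 mm wide runs right across its top along its x axis, centred on y = 0. Rollers roll along its y; a stop bar 12 mm high crosses each end (y = +-175 mm).
- scope (a point): Front lens of the small horizontal microscope fixed to the plate: 138 mm from the plate's centre along its +x, 46 mm above the table, in line with the band. The microscope runs 165 mm on from there along +x, is up to 80 mm wide and up to 76 mm above the table; its 14 mm high base begins 28 mm before the lens.
- roller: The longer roller: aluminium sleeve, 60 mm diameter, 120 mm long, 0.3 to 0.6 kg. Origin at its centre, on its axis, 42 mm above the table (top at 72 mm); its x is the axis, y and z turn as it rolls. Starts 60 to 97 mm from the band, on either side, about parallel to it. A fingertip pressed lightly on top rolls it without slip but moves twice as far, so runs off the front after 2 to 3 cm of roll: use several strokes. Let go, it soon stops.
- short_roller: The short roller, not to be moved: aluminium, 40 mm diameter, 60 mm long, lying on the plate on the other side of the band. Origin at its centre on its axis, 32 mm above the table (its top is 52 mm above the table).
- capture_top (a point): Centre of the top of the capture button, a round grey cap of 30 mm diameter in a black housing on a small grey and white console (100 by 80 mm, 34 mm high) beside the plate, on the left or the right. It is pressed straight down.
- capture (a joint): Travel of the capture button: 0 m up, 0.006 m fully down; a spring pushes it back, about 5 N at the bottom.
- lamp_knob (a joint): Turn of the lamp knob (a grey knob with an upright bar grip on a black base, 36 mm, on the other console, of the same size, on the other side of the plate); rad, 0 at the start; not to be turned.
- lamp_console: Console with the lamp knob, 100 by 80 by 34 mm, fixed; origin at the centre of its underside.
- jar: Closed amber glass jar, 60 mm diameter, 85 mm high, standing beyond the plate; origin at the centre of its foot. Bystander.
- lens_tube: Black stepped lens tube, 48 mm diameter, 80 mm high, standing beyond the plate; origin at the centre of its foot. Bystander.
- screwdriver: Screwdriver 150 mm long lying on the robot's side of the plate; origin under its middle, handle to its -x. Bystander.
- dish: Shallow white dish, 90 mm across, 18 mm high; origin at the centre of its foot. Bystander.
- spacer: Steel ring, 60 mm across, 20 mm high, lying flat; origin at the centre of its underside. Bystander.
- filter_case: Flat white case, 50 by 80 by 22 mm, on the robot's side of the plate; origin at the centre of its underside. Bystander.
Things that resemble listed ones, but are neither listed nor needed, are in the scene too. What is shaped like the roller but blue or green is not meant. What is shaped like the part that bears capture_top but red is not meant.

How it is judged:
On the way, in this order (a step that is already met when the one before it is completed fails the run):
1. the longer roller lies still on the dark band, along it, with nothing of the robot touching it (y of roller in the frame of plate between -0.012 and 0.012 m and x of roller in the frame of plate between -0.035 and 0.035 m and angle between the x axis of roller and the x axis of plate, either way round below 0.2 rad and height (world z) of roller between 0.038 and 0.046 m and linear speed of roller below 0.01 m/s and contact force between the fingers and roller below 0.05 N), for 0.3 s.
2. the capture button is pressed down (value of joint capture above 0.0045 m), for 0.05 s.
At the end, for the whole second after the job is handed in: Longer roller at rest on the plate, axis within 12 mm of the band's centre line, within 35 mm of the plate's middle along the band and 0.2 rad of its direction; capture button up again; short roller within 12 mm of its start, other bystanders 15 mm (screwdriver 20 mm) (y of roller in the frame of plate between -0.012 and 0.012 m and x of roller in the frame of plate between -0.035 and 0.035 m and angle between the x axis of roller and the x axis of plate, either way round below 0.2 rad and height (world z) of roller between 0.038 and 0.046 m and linear speed of roller below 0.01 m/s and value of joint capture below 0.0015 m and distance of short_roller from where it was at the start of the episode below 0.012 m and distance of each of jar, lens_tube, dish, spacer, filter_case from where it was at the start of the episode below 0.015 m and distance of screwdriver from where it was at the start of the episode below 0.02 m); the robot touches nothing.
It fails at once if the longer roller is lifted or tipped more than 8 mm off the plate (height (world z) of roller above 0.05 m).
It fails at once if the longer roller is pushed on its side or straddled instead of being rolled from its top (touched with the fingertips about 16 mm or more below its top: grasp point under 75 mm) (contact force between the fingers and roller above 0.5 N and height (world z) of the grasp point below 0.075 m).
It fails at once if the capture button is pressed while the longer roller is off the band or still touched (value of joint capture above 0.003 m and (y of roller in the frame of plate above 0.012 m or y of roller in the frame of plate below -0.012 m or contact force between the fingers and roller above 0.5 N)).
It fails at once if the lamp knob is turned more than 0.15 rad (value of joint lamp_knob above 0.15 rad or value of joint lamp_knob below -0.15 rad).
It fails at once if the short roller is moved more than 12 mm, or another bystander more than 15 mm (the screwdriver 20 mm) (distance of short_roller from where it was at the start of the episode above 0.012 m or distance of any of jar, lens_tube, dish, spacer, filter_case from where it was at the start of the episode above 0.015 m or distance of screwdriver from where it was at the start of the episode above 0.02 m).
It also fails if it takes over 54 s, if anything falls off the work surface, if the arm or the gripper's body presses on something with over 40 N, if the wrist force passes 120 N, or if a joint passes its speed limit or range.

## Working session

There is one attempt and no reset: what is moved stays moved. The work goes in short steps, Python scripts to look and compute and a tool call to move; the robot and the scene stay as the last step left them, time stands still between calls to the robot, and variables do not carry over. Pictures are saved under pics/ and viewed, at most 10 in all, crops included, and the job is handed in when it is done.

Besides the shell and the picture viewer there is one more tool, called after "Emit:" as name(argument=value, ...) on one line, values as JSON. apply_moves: Moves the arm, as the interface text tells. Its arguments: {"type":"object","properties":{"series":{"type":"array"},"claw":{"type":"number"},"newtons":{"type":"number"}},"required":["series"]}

```bash
mkdir -p pics; cat > h.py <<'E'
import numpy as np, cv2
from plant import robot
def snap(n,f):
    c=robot.calibration(n); p,d=robot.read_camera(n)
    cv2.imwrite('pics/%s.png'%f,p); np.savez('pics/%s.npz'%f,p=p,d=d,E=c['extrinsics'],k=[c['fx'],c['fy'],c['cx'],c['cy']])
def world(f,u,v,z=None):
    # pixel -> world by depth, or by plane z
    a=np.load('pics/%s.npz'%f); fx,fy,cx,cy=a['k']; E=a['E']; R=E[:3,:3]; o=-R.T@E[:3,3]
    r=R.T@np.array([(u-cx)/fx,(v-cy)/fy,1])
    s=a['d'][int(v),int(u)] if z is None else (z-o[2])/r[2]
    return o+s*r
E
python3 - <<'E'
from h import *
snap('top','top1'); snap('side','side1')
s=robot.read_state(); print(s['t'],s['tool_pos'],s['orientation'],s['opening'])
E
```

```text
0.1 [ 0.27156481 -0.53478961  0.40377609] [-3.05367193e+00 -7.30752377e-01  3.96350224e-04] 0.09326993255330703
```

View pics/top1.png

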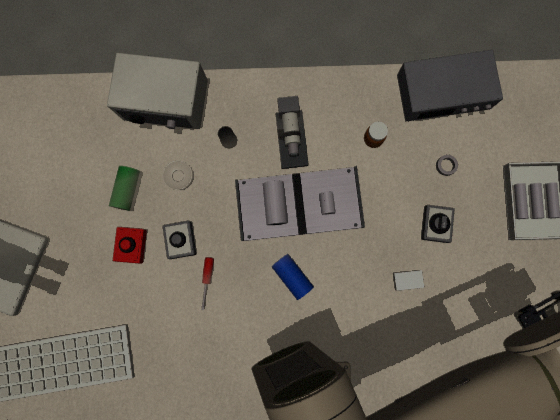

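View pics/side1.png

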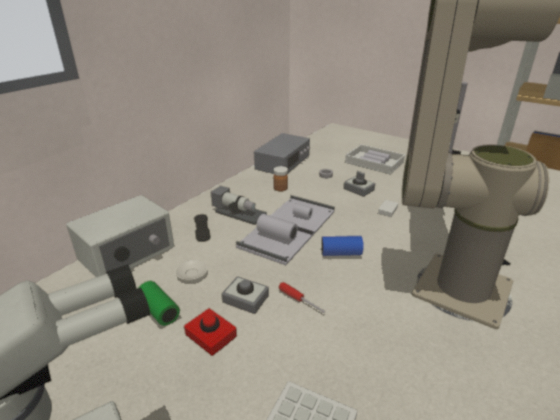

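Top view: the plate is centred at (300,203) with the dark band at u≈300. The long aluminium roller is at (276,202) and the short one at (327,202). The blue (293,277) and green (125,188) cylinders are decoys. The candidates for capture are the grey console at (178,240) with a round cap, the red one at (128,245), which is excluded by its colour, and (438,223), which appears to carry the bar grip and so would be the lamp knob. I'll confirm in an enlarged crop.

```bash
python3 - <<'E'
from h import *
p=cv2.imread('pics/top1.png'); 
a=cv2.resize(p[155:255,225:375],None,fx=5,fy=5,interpolation=2)
b=cv2.resize(p[215:265,155:205],(300,300),interpolation=2); c=cv2.resize(p[200:250,413:463],(300,300),interpolation=2)
cv2.imwrite('pics/crop1.png',np.vstack([np.hstack([b,c,np.zeros((300,150,3),np.uint8)]),a])[:800])
cv2.imwrite('pics/crop1.png',np.vstack([cv2.resize(a,(600,400)),cv2.resize(np.hstack([b,c]),(400,200)).repeat(1,0) if 0 else np.hstack([cv2.resize(b,(200,200)),cv2.resize(c,(200,200)),np.zeros((200,200,3),np.uint8)])]))
for n,u,v in [('roller',276,202),('short',327,202),('button',178,240),('knob',438,223),('plate a',250,190),('band',300,203),('red',128,245),('table',230,260),('lens tube',228,137)]:
    print(n,world('top1',u,v).round(3))
E
```

```text
roller [0.555 0.086 0.074]
short [ 0.555 -0.057  0.053]
button [0.457 0.364 0.058]
knob [ 0.488 -0.365  0.052]
plate a [0.601 0.164 0.012]
band [0.56  0.019 0.011]
red [0.446 0.506 0.056]
table [ 0.399  0.226 -0.001]
lens tube [0.743 0.218 0.082]
```

View pics/crop1.png

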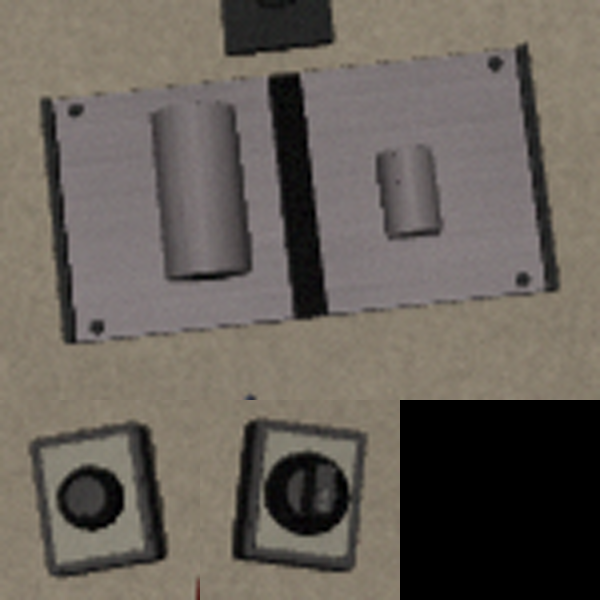

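The crop confirms it. The left console at (178,240) has a plain round grey cap, so it is capture, and the right one has the bar grip, so it is the lamp knob. The band runs from (296,174) to (303,234). Next I'll measure precisely.

```bash
cat >> h.py <<'E'
def cloud(f,u0,u1,v0,v1):
    a=np.load('pics/%s.npz'%f); fx,fy,cx,cy=a['k']; E=a['E']; R=E[:3,:3]; o=-R.T@E[:3,3]
    v,u=np.mgrid[v0:v1,u0:u1]; d=a['d'][v0:v1,u0:u1]
    return (np.stack([(u-cx)/fx*d,(v-cy)/fy*d,d],-1)@R+o), d>0
def rect(P):
    (c,s,an)=cv2.minAreaRect((P*1000).astype(np.float32)); return np.round(c,1),np.round(s,1),round(an,2)
E
python3 - <<'E'
from h import *
W,m=cloud('top1',225,375,155,255)
z=W[...,2]
img=np.load('pics/top1.npz')['p'][155:255,225:375].astype(int)
blk=(img.max(-1)<40)&(z<0.02)&(z>0.006); blk[:, :60]=0; blk[:,100:]=0
lab=cv2.connectedComponentsWithStats(blk.astype(np.uint8)); 
i=1+np.argmax(lab[2][1:,4]); P=W[lab[1]==i][:,:2]; print('band',len(P),rect(P),P.mean(0))
pl=(z>0.006); n,l,s,_=cv2.connectedComponentsWithStats(pl.astype(np.uint8)); i=l[40,20]; print('plate',rect(W[l==i][:,:2]))
L=z>0.035; L[:, 75:]=0; L[:15]=0
print('roller',rect(W[L][:,:2]),W[L][:,2].max())
T=(z>0.066)&L; q=W[T][:,:2]; print('top',q.mean(0)); 
S=z>0.035; S[:,:85]=0; S[:15]=0; print('short',rect(W[S][:,:2]))
W,m=cloud('top1',160,200,215,262); z=W[...,2]; c=W[z>0.05]; print('btn',c.mean(0),c[:,2].max(),len(c),rect(c[:,:2])); print('cons',rect(W[z>0.02][:,:2]))
print(robot.calibration('wrist'))
E
```

```text
band 461 (array([558.4,  21.7]), array([177.2,  23.6]), 4.77) [0.55858372 0.02172787]
plate (array([513.6,  17.2]), array([279.7, 360. ]), 5.21)
roller (array([492.9,  85.2]), array([251.4,  62.2]), 5.67) 1.3889956722974524
top [0.5498957  0.08906403]
short (array([474., -27.]), array([ 55.5, 241.7]), 69.19)
btn [0.45024611 0.33043752 0.2167894 ] 1.3889956722974524 99 (array([411.4, 214.9]), array([354. ,  31.1]), 71.8)
cons (array([446.8, 227.1]), array([384. , 112.8]), 84.1)
{'fx': 325.19226210127806, 'fy': 325.19226210127806, 'cx': 281.86988202789223, 'cy': 203.35554443378442, 'extrinsics': array([[ 4.53457680e-01, -8.91277703e-01, -4.35044037e-04,
        -5.99833648e-01],
       [-8.61268871e-01, -4.38315498e-01,  2.57090364e-01,
        -3.19657457e-02],
       [-2.29329596e-01, -1.16204910e-01, -9.66387270e-01,
         3.89537386e-01],
       [ 0.00000000e+00,  0.00000000e+00,  0.00000000e+00,
         1.00000000e+00]])}
```

```bash
python3 - <<'E'
from h import *
W,m=cloud('top1',225,375,155,255); z=np.where(m,W[...,2],0); z[z>.2]=0
pl=(z>0.006); n,l,s,_=cv2.connectedComponentsWithStats(pl.astype(np.uint8)); i=l[45,20]; print('plate',rect(W[(l==i)][:,:2]))
L=z>0.035; L[:, 75:]=0; L[:15]=0
print('roller',rect(W[L][:,:2]),W[L][:,2].max())
S=z>0.03; S[:,:85]=0; S[:15]=0; print('short',rect(W[S][:,:2]))
th=np.radians(5); ex=np.array([np.cos(th),np.sin(th)]); ey=np.array([-ex[1],ex[0]]); C=np.array([.5584,.0217])
T=(z>0.066)&L; q=W[T][:,:2]; qp=(q-C)@np.c_[ex,ey]; print('top in plate',qp.min(0),qp.max(0),qp.mean(0),np.polyfit(qp[:,0],qp[:,1],1))
W,m=cloud('top1',160,200,215,262); z=np.where(m,W[...,2],0);z[z>.2]=0; c=W[z>0.05]; print('btn',c.mean(0),c[:,2].max(),len(c),rect(c[:,:2])); print('cons',rect(W[z>0.02][:,:2]))
W,m=cloud('top1',265,320,90,170); z=np.where(m,W[...,2],0);z[z>.2]=0; c=W[z>0.035]; print('scope',rect(c[:,:2]),c[:,2].max())
from scipy.spatial.transform import Rotation as Ro
s=robot.read_state(); print(Ro.from_rotvec(s['orientation']).as_matrix().round(3))
E
```

```text
plate (array([560.4,  21.5]), array([186.9, 359.5]), 4.99)
roller (array([513.6,  88.5]), array([208.5,  60. ]), 4.38) 0.07667701890211553
short (array([554.4, -95.8]), array([139.8, 116. ]), 4.34)
top in plate [-0.05418272  0.0463871 ] [0.06533588 0.09033836] [0.00529642 0.0692096 ] [-0.0044382   0.06923311]
btn [0.46118983 0.37024247 0.05510578] 0.061926982822111176 87 (array([460., 370.]), array([30.8, 28.9]), 54.35)
cons (array([461.6, 370.8]), array([100.8,  81.2]), 9.01)
scope (array([778.7,  47.3]), array([165.8,  65.7]), 0.88) 0.0810751425020586
[[ 0.892  0.453 -0.001]
 [ 0.453 -0.892  0.002]
 [ 0.    -0.002 -1.   ]]
```

Everything fits the given sizes: the plate is at (0.558, 0.022) turned 5°, the roller is at plate (5, 69) mm, and the button is at (0.460, 0.370). I'll turn the tool so that tool x = plate +y and tool y = plate +x, with the gripper shut.

Emit:
apply_moves(series=[[[0, 0, 0], [0, 0, -0.119]], [[0, 0, 0], [0, 0, -0.119]], [[0, 0, 0], [0, 0, -0.119]], [[0, 0, 0], [0, 0, -0.119]], [[0, 0, 0], [0, 0, -0.119]], [[0, 0, 0], [0, 0, -0.119]], [[0, 0, 0], [0, 0, -0.119]], [[0, 0, 0], [0, 0, -0.119]], [[0, 0, 0], [0, 0, -0.119]], [[0, 0, 0], [0, 0, -0.119]]], claw=0, newtons=20)

```text
t: 0.93
tool_pos: [0.2716, -0.5349, 0.4041]
orientation: [-2.113, -2.324, -0.001]
force: [-0.4, -0.4, 0.2]
opening: 0.0309
gripper_force: 0.0
```

Emit:
apply_moves(series=[[[30, 17, 0], [0, 0, 0]], [[30, 17, 0], [0, 0, 0]], [[30, 17, 0], [0, 0, 0]], [[30, 17, 0], [0, 0, 0]], [[30, 17, 0], [0, 0, 0]], [[30, 17, 0], [0, 0, 0]], [[30, 17, 0], [0, 0, 0]], [[30, 17, 0], [0, 0, 0]], [[30, 17, 0], [0, 0, 0]], [[30, 17, 0], [0, 0, 0]], [[0, 0, 0], [0, 0, 0]], [[0, 0, 0], [0, 0, 0]]])

```text
t: 1.93
tool_pos: [0.4148, -0.2196, 0.4045]
orientation: [-2.116, -2.322, 0.0]
force: [-0.2, 0.3, -0.3]
opening: 0.0002
gripper_force: 0.0
```

```bash
cat >> h.py <<'E'
from scipy.spatial.transform import Rotation as Ro
TH=np.radians(5); C=np.array([.5584,.0217]); EX=np.array([np.cos(TH),np.sin(TH)]); EY=np.array([-EX[1],EX[0]])
def where():
    s=robot.read_state(); R=Ro.from_rotvec(s['orientation']).as_matrix(); p=np.array(s['tool_pos']); tip=p+.186*R[:,2]
    print('t',round(s['t'],2),'tip',tip.round(4),'plate xy mm',(np.c_[EX,EY].T@(tip[:2]-C)*1000).round(1),'F',np.round(s['force'],2),'open',round(s['opening'],4),'q',np.round(s['q'],2)); return R,tip
def to(px,py,z):
    R,tip=where(); t=np.r_[C+px*EX+py*EY,z]; print('tool shift mm',((t-tip)@R*1000).round(1),'tooly deg',np.degrees(np.arctan2(R[1,1],R[0,1])).round(2),'z',R[:,2].round(4))
E
python3 -c "
from h import *
to(.005,.081,.1)"
```

```text
t 1.93 tip [ 0.4147 -0.2196  0.2185] plate xy mm [-164.2 -227.9] F [-0.16  0.28 -0.28] open 0.0002 q [-0.6  -0.23  1.84 -0.    1.53 -0.69]
tool shift mm [307.9 170.9 118.5] tooly deg 5.31 z [-4.e-04  1.e-04 -1.e+00]
```

Emit:
apply_moves(series=[[[31, 17, 12], [0, 0, 0]], [[31, 17, 12], [0, 0, 0]], [[31, 17, 12], [0, 0, 0]], [[31, 17, 12], [0, 0, 0]], [[31, 17, 12], [0, 0, 0]], [[31, 17, 12], [0, 0, 0]], [[31, 17, 12], [0, 0, 0]], [[31, 17, 12], [0, 0, 0]], [[31, 17, 12], [0, 0, 0]], [[29, 17, 10], [0, 0, 0]], [[0, 0, 0], [0, 0, 0]], [[0, 0, 0], [0, 0, 0]]])

```text
t: 2.93
tool_pos: [0.5564, 0.1008, 0.285]
orientation: [-2.118, -2.318, 0.004]
force: [-1.3, -0.0, -0.2]
opening: 0.0003
gripper_force: 0.0
```

```bash
python3 -c "
from h import *
to(.005,.081,.072)
snap('wrist','w1')"
```

```text
t 2.93 tip [0.5558 0.1006 0.099 ] plate xy mm [ 4.3 78.9] F [-1.31 -0.02 -0.22] open 0.0003 q [ 0.09  0.13  1.71 -0.    1.3  -0.  ]
tool shift mm [ 2.1  0.7 27. ] tooly deg 5.18 z [-3.e-03 -7.e-04 -1.e+00]
```

View pics/w1.png

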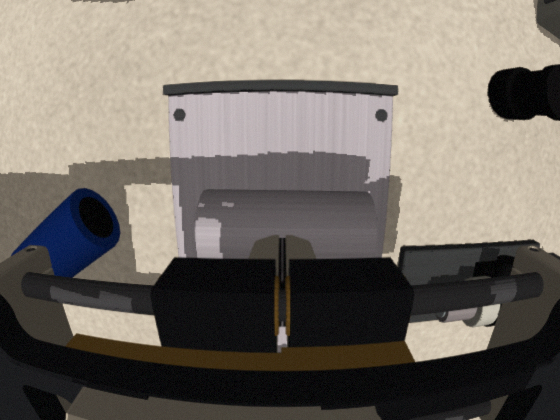

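The wrist view shows the fingertips (282,245) above the middle of the long roller, which spans u≈195–378. I'll descend to a light touch.

Emit:
apply_moves(series=[[[1, 0, 8], [0, 0, 0]], [[1, 0, 8], [0, 0, 0]], [[0, 0, 6], [0, 0, 0]], [[0, 0, 3], [0, 0, 0]], [[0, 0, 1], [0, 0, 0]], [[0, 0, 1], [0, 0, 0]], [[0, 0, 0], [0, 0, 0]], [[0, 0, 0], [0, 0, 0]]])

```text
t: 3.65
tool_pos: [0.5562, 0.1028, 0.2601]
orientation: [2.12, 2.318, 0.001]
force: [0.4, -0.1, 0.7]
opening: 0.001
gripper_force: 0.0
```

```bash
python3 -c "
from h import *
to(.005,.081,.072)"
```

```text
t 3.65 tip [0.5563 0.1028 0.0741] plate xy mm [ 5. 81.] F [ 0.45 -0.08  0.69] open 0.001 q [ 0.09  0.15  1.73 -0.    1.25  0.  ]
tool shift mm [0.  0.  2.1] tooly deg 5.1 z [ 5.e-04  0.e+00 -1.e+00]
```

Emit:
apply_moves(series=[[[0, 0, 1], [0, 0, 0]], [[0, 0, 0], [0, 0, 0]], [[0, 0, 0], [0, 0, 0]]])

```text
t: 3.9
tool_pos: [0.5561, 0.1029, 0.2588]
orientation: [2.12, 2.318, 0.0]
force: [-0.8, 0.7, -2.1]
opening: 0.0005
gripper_force: 0.0
```

Emit:
apply_moves(series=[[[0, 0, 1], [0, 0, 0]], [[0, 0, 0], [0, 0, 0]], [[0, 0, 0], [0, 0, 0]]])

```text
t: 4.15
tool_pos: [0.5562, 0.1029, 0.2581]
orientation: [2.12, 2.318, 0.001]
force: [-0.9, -0.0, 3.8]
opening: 0.0005
gripper_force: 1.5
```

Emit:
apply_moves(series=[[[0, 0, 0.7], [0, 0, 0]], [[-2, 0, 0], [0, 0, 0]], [[-4, 0, 0], [0, 0, 0]], [[-4, 0, 0], [0, 0, 0]], [[-4, 0, 0], [0, 0, 0]], [[-4, 0, 0], [0, 0, 0]], [[-4, 0, 0], [0, 0, 0]], [[-4, 0, 0], [0, 0, 0]], [[-4, 0, 0], [0, 0, 0]]])

```text
t: 4.9
tool_pos: [0.5588, 0.0728, 0.2582]
orientation: [-2.12, -2.318, 0.0]
force: [-7.2, 0.2, 12.0]
opening: 0.0003
gripper_force: 5.9
```

Emit:
apply_moves(series=[[[-4, 0, 0], [0, 0, 0]], [[-4, 0, 0], [0, 0, 0]], [[-3, 0, 0], [0, 0, 0]], [[-2, 0, 0], [0, 0, 0]], [[0, 0, 0], [0, 0, 0]]])

```text
t: 5.32
tool_pos: [0.5599, 0.0595, 0.258]
orientation: [2.121, 2.318, -0.001]
force: [-5.8, -1.3, 9.8]
opening: 0.0005
gripper_force: 5.1
```

```bash
cat >> h.py <<'E'
def roller(f):
    snap('top',f); W,m=cloud(f,225,375,155,255); z=np.where(m,W[...,2],0); q=W[(z>.06)&(z<.08)]
    if len(q)<20: print('few',len(q)); return
    qp=(q[:,:2]-C)@np.c_[EX,EY]*1000; print('roller plate: n',len(q),'x',qp[:,0].min().round(1),qp[:,0].max().round(1),'y',qp[:,1].min().round(1),qp[:,1].max().round(1))
E
python3 -c "
from h import *
where(); roller('top2')
W,m=cloud('top1',225,375,155,255)
q=W[m&(W[...,2]>.06)&(W[...,2]<.08)]; qp=(q[:,:2]-C)@np.c_[EX,EY]*1000; print(len(q),qp.min(0),qp.max(0))"
```

```text
t 5.32 tip [0.5599 0.0594 0.072 ] plate xy mm [ 4.8 37.5] F [-5.8  -1.3   9.82] open 0.0005 q [ 0.01  0.15  1.74 -0.    1.25 -0.07]
roller plate: n 67 x -46.4 -17.3 y 26.3 73.3
690 [-54.77430513  44.85079739] [65.33587562 95.45723637]
```

Emit:
apply_moves(series=[[[0, 0, -10], [0, 0, 0]], [[0, 0, -10], [0, 0, 0]], [[0, 0, 0], [0, 0, 0]], [[0, 0, 0], [0, 0, 0]]])

```text
t: 5.7
tool_pos: [0.5604, 0.06, 0.2782]
orientation: [2.119, 2.317, 0.003]
force: [0.8, -0.2, 0.4]
opening: 0.0009
gripper_force: 0.0
```

```bash
python3 -c "
from h import *
where(); roller('top3'); snap('wrist','w2')
cv2.imwrite('pics/c3.png',np.hstack([cv2.resize(cv2.imread('pics/top3.png')[150:260,220:380],(480,330),interpolation=2),cv2.resize(cv2.imread('pics/w2.png'),(320,240))[:240].copy() if 0 else cv2.copyMakeBorder(cv2.resize(cv2.imread('pics/w2.png'),(320,240)),0,90,0,0,0)]))"
```

```text
t 5.7 tip [0.5609 0.06   0.0922] plate xy mm [ 5.8 38. ] F [ 0.81 -0.24  0.41] open 0.0009 q [ 0.02  0.13  1.73  0.    1.28 -0.07]
roller plate: n 72 x -42.4 -11.9 y 23.5 72.5
```

View pics/c3.png

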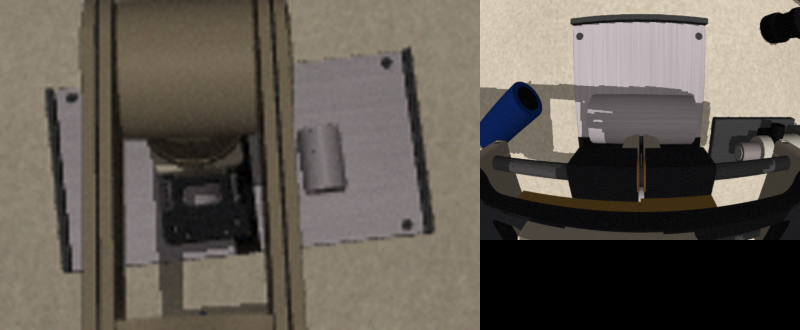

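The top view is blocked by the arm, but the wrist view shows the roller rolled and still parallel, with its lower edge under the fingers. I'll measure it from the wrist depth with a cylinder fit.

```bash
cat >> h.py <<'E'
from scipy.optimize import least_squares
def wr(f,take=True,vmax=248):
    if take: snap('wrist',f)
    a=np.load('pics/%s.npz'%f); f_,_,cx,cy=a['k']; E=a['E']; R=E[:3,:3]; o=-R.T@E[:3,3]
    v,u=np.mgrid[60:vmax,120:440]; d=a['d'][60:vmax,120:440]; x=(u-cx)/f_; y=(v-cy)/f_; r=np.hypot(x,y)+1e-9
    s=np.tan(r)/r; W=np.stack([x*s*d,y*s*d,d],-1)@R+o; W=W[(d>0)]
    P=np.c_[(W[:,:2]-C)@np.c_[EX,EY]*1000,W[:,2]*1000]
    pl=P[(abs(P[:,0])<80)&(P[:,2]<20)&(P[:,2]>4)]; print('plate z',np.median(pl[:,2]).round(1))
    P=P[(abs(P[:,0])<75)&(P[:,1]>-60)&(P[:,1]<130)&(P[:,2]>28)&(P[:,2]<76)]
    if len(P)<50: print('few'); return
    # axis: y = y0 + k x, z=zc, radius 30
    g=least_squares(lambda t:np.hypot((P[:,1]-t[0]-t[1]*P[:,0]),P[:,2]-t[2])-30,[np.median(P[:,1])-8,0,42],loss='soft_l1')
    print('roller y0,slope,z',g.x.round(3),'n',len(P),'x range',np.percentile(P[:,0],[.5,99.5]).round(1),'res',np.median(abs(g.fun)).round(2))
E
python3 -c "
from h import *
wr('w1',0); wr('w2',0)"
```

```text
plate z 12.7
roller y0,slope,z [ 6.876e+01 -1.000e-02  4.256e+01] n 9678 x range [-53.1  64.9] res 0.36
plate z 12.6
roller y0,slope,z [ 4.7231e+01 -1.0000e-02  4.2454e+01] n 14900 x range [-53.3  64.5] res 0.36
```

Emit:
apply_moves(series=[[[7, 0, 0], [0, 0, 0]], [[7, 0, 0], [0, 0, 0]], [[7, 0, 0], [0, 0, 0]], [[0, 0, 8], [0, 0, 0]], [[0, 0, 8], [0, 0, 0]], [[0, 0, 2], [0, 0, 0]], [[0, 0, 1], [0, 0, 0]], [[0, 0, 0.6], [0, 0, 0]], [[0, 0, 0], [0, 0, 0]], [[0, 0, 0], [0, 0, 0]]])

```text
t: 6.63
tool_pos: [0.5579, 0.0808, 0.2579]
orientation: [-2.12, -2.318, 0.001]
force: [-5.4, -0.0, 10.0]
opening: 0.0002
gripper_force: 5.5
```

```bash
python3 -c "
from h import *
to(.005,.012,.072)"
```

```text
t 6.63 tip [0.5577 0.0808 0.0719] plate xy mm [ 4.5 59. ] F [-5.44 -0.04  9.98] open 0.0002 q [ 0.05  0.15  1.74  0.    1.25 -0.04]
tool shift mm [-47.    0.4  -0.1] tooly deg 5.1 z [-8.e-04  0.e+00 -1.e+00]
```

Emit:
apply_moves(series=[[[-2, 0, 0], [0, 0, 0]], [[-4, 0, 0], [0, 0, 0]], [[-4, 0, 0], [0, 0, 0]], [[-4, 0, 0], [0, 0, 0]], [[-5, 0, 0], [0, 0, 0]], [[-5, 0, 0], [0, 0, 0]], [[-5, 0, 0], [0, 0, 0]], [[-5, 0, 0], [0, 0, 0]], [[-5, 0, 0], [0, 0, 0]], [[-4, 0, 0], [0, 0, 0]], [[-3, 0, 0], [0, 0, 0]], [[0, 0, 0], [0, 0, 0]]])

```text
t: 7.63
tool_pos: [0.5618, 0.0341, 0.2577]
orientation: [-2.121, -2.317, 0.003]
force: [-7.3, -1.1, 11.1]
opening: 0.0007
gripper_force: 5.7
```

Emit:
apply_moves(series=[[[0, 0, 0], [0, 0, 0]], [[0, 0, -10], [0, 0, 0]], [[0, 0, -10], [0, 0, 0]], [[7, 0, 0], [0, 0, 0]], [[7, 0, 0], [0, 0, 0]], [[7, 0, 0], [0, 0, 0]], [[0, 0, 0], [0, 0, 0]], [[0, 0, 0], [0, 0, 0]]])

```text
t: 8.3
tool_pos: [0.5599, 0.0568, 0.2769]
orientation: [-2.118, -2.319, 0.001]
force: [0.2, -0.3, -0.8]
opening: 0.0012
gripper_force: 0.0
```

```bash
python3 -c "
from h import *
where(); wr('w3')"
```

```text
t 8.3 tip [0.5598 0.0568 0.0909] plate xy mm [ 4.4 34.8] F [ 0.17 -0.33 -0.83] open 0.0012 q [ 0.01  0.13  1.73 -0.    1.28 -0.08]
plate z 12.7
roller y0,slope,z [ 2.3442e+01 -1.0000e-02  4.2570e+01] n 9152 x range [-53.5  64.5] res 0.35
```

Emit:
apply_moves(series=[[[0.5, 0, 8], [0, 0, 0]], [[0, 0, 8], [0, 0, 0]], [[0, 0, 2], [0, 0, 0]], [[0, 0, 1], [0, 0, 0]], [[0, 0, 0.5], [0, 0, 0]], [[0, 0, 0], [0, 0, 0]], [[0, 0, 0], [0, 0, 0]]])

```text
t: 8.93
tool_pos: [0.56, 0.0563, 0.2581]
orientation: [-2.12, -2.317, 0.001]
force: [-5.1, 0.2, 9.4]
opening: 0.0004
gripper_force: 4.6
```

Emit:
apply_moves(series=[[[-2, 0, 0], [0, 0, 0]], [[-4, 0, 0], [0, 0, 0]], [[-5, 0, 0], [0, 0, 0]], [[-5, 0, 0], [0, 0, 0]], [[-5, 0, 0], [0, 0, 0]], [[-5, 0, 0], [0, 0, 0]], [[-5, 0, 0], [0, 0, 0]], [[-5, 0, 0], [0, 0, 0]], [[-4, 0, 0], [0, 0, 0]], [[-4, 0, 0], [0, 0, 0]], [[-3, 0, 0], [0, 0, 0]], [[0, 0, 0], [0, 0, 0]]])

```text
t: 9.93
tool_pos: [0.564, 0.0088, 0.2575]
orientation: [-2.121, -2.316, 0.003]
force: [-3.8, -0.4, 6.4]
opening: 0.0008
gripper_force: 3.2
```

Emit:
apply_moves(series=[[[0, 0, 0], [0, 0, 0]], [[0, 0, -10], [0, 0, 0]], [[0, 0, -10], [0, 0, 0]], [[7, 0, 0], [0, 0, 0]], [[7, 0, 0], [0, 0, 0]], [[7, 0, 0], [0, 0, 0]], [[0, 0, 0], [0, 0, 0]], [[0, 0, 0], [0, 0, 0]]])

```text
t: 10.6
tool_pos: [0.5622, 0.0314, 0.2775]
orientation: [-2.118, -2.319, 0.001]
force: [0.5, -0.5, -0.1]
opening: 0.0007
gripper_force: 0.0
```

```bash
python3 -c "
from h import *
where(); wr('w4')
to(*(np.c_[EX,EY].T@(np.array([.460,.370])-C)),.08)"
```

```text
t 10.6 tip [0.5621 0.0314 0.0915] plate xy mm [4.5 9.4] F [ 0.53 -0.54 -0.1 ] open 0.0007 q [-0.04  0.13  1.73 -0.    1.29 -0.13]
plate z 12.7
roller y0,slope,z [-2.1100e-01 -1.0000e-02  4.2545e+01] n 9735 x range [-53.8  64.2] res 0.36
t 10.65 tip [0.5622 0.0311 0.0915] plate xy mm [4.6 9. ] F [ 0.6  -1.14  0.5 ] open 0.0005 q [-0.04  0.13  1.73 -0.    1.29 -0.13]
tool shift mm [346.7 -71.3  11.5] tooly deg 5.16 z [-7.e-04 -1.e-04 -1.e+00]
```

View pics/w4.png

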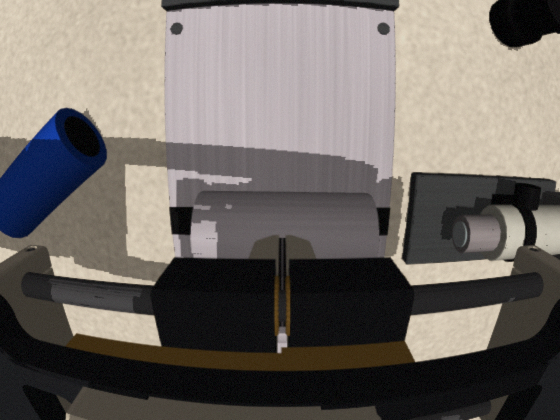

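The roller lies at plate y ≈ 0, with the band (v≈207–233) showing on both sides in line with its axis and level with the lens. It's untouched and still. Next is the button.

Emit:
apply_moves(series=[[[0, 0, -20], [0, 0, 0]], [[15, -3, 0], [0, 0, 0]], [[35, -7, 0], [0, 0, 0]], [[38, -8, 0], [0, 0, 0]], [[38, -8, 0], [0, 0, 0]], [[38, -8, 0], [0, 0, 0]], [[38, -8, 0], [0, 0, 0]], [[38, -8, 0], [0, 0, 0]], [[38, -8, 0], [0, 0, 0]], [[38, -8, 0], [0, 0, 0]], [[30, -5, 0], [0, 0, 0]], [[0, 0, 0], [0, 0, 0]]])

```text
t: 11.65
tool_pos: [0.459, 0.3735, 0.2978]
orientation: [-2.114, -2.321, -0.002]
force: [-0.2, 0.7, -0.1]
opening: 0.0006
gripper_force: 0.0
```

Emit:
apply_moves(series=[[[0, 0, 10], [0, 0, 0]], [[0, 0, 10], [0, 0, 0]], [[0, 0, 0], [0, 0, 0]], [[0, 0, 0], [0, 0, 0]]])

```text
t: 11.98
tool_pos: [0.461, 0.3673, 0.276]
orientation: [-2.122, -2.316, 0.005]
force: [-0.7, -0.4, 0.8]
opening: 0.0005
gripper_force: 0.0
```

```bash
python3 -c "
from h import *
to(*(np.c_[EX,EY].T@(np.array([.460,.370])-C)),.06)
roller('top5')
a=cv2.imread('pics/top5.png')
W,m=cloud('top5',225,375,155,255); z=np.where(m,W[...,2],0); S=(z>.03)&(z<.1); S[:,:90]=0; S[:15]=0;S[90:]=0
W1,m1=cloud('top1',225,375,155,255); z1=np.where(m1,W1[...,2],0); S1=(z1>.03)&(z1<.1); S1[:,:90]=0; S1[:15]=0;S1[90:]=0
print('short',W[S].mean(0),W1[S1].mean(0))
snap('wrist','w5'); w=cv2.imread('pics/w5.png')
cv2.imwrite('pics/c5.png',np.hstack([cv2.resize(w,(400,300)),cv2.resize(a[130:280,160:360],(400,300),interpolation=2)]))"
```

```text
t 11.98 tip [0.4605 0.3669 0.09  ] plate xy mm [-67.4 352.4] F [-0.69 -0.39  0.79] open 0.0005 q [ 0.59  0.2   1.65 -0.    1.29  0.5 ]
tool shift mm [ 3.2 -0.2 30. ] tooly deg 5.0 z [-0.0027 -0.0021 -1.    ]
roller plate: n 693 x -55.1 65.0 y -24.4 28.1
short [ 0.55402551 -0.05786676  0.04628431] [ 0.55438597 -0.05832589  0.04652122]
```

View pics/c5.png

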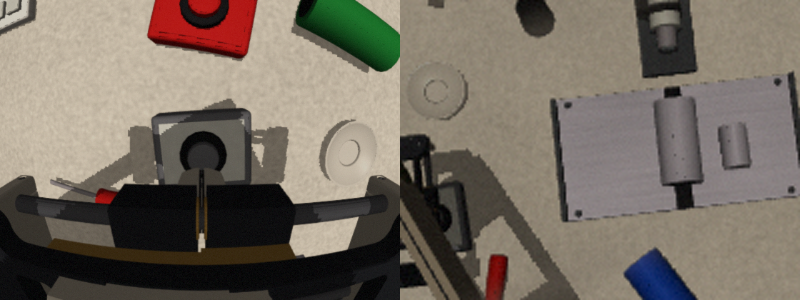

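The wrist view puts the tip over the round cap at (203,152). The top view shows the roller centred along the band and the short roller unmoved. I'll press.

Emit:
apply_moves(series=[[[2, 0, 8], [0, 0, 0]], [[1, 0, 8], [0, 0, 0]], [[0, 0, 8], [0, 0, 0]], [[0, 0, 4], [0, 0, 0]], [[0, 0, 2], [0, 0, 0]], [[0, 0, 0], [0, 0, 0]], [[0, 0, 0], [0, 0, 0]]])

```text
t: 12.67
tool_pos: [0.4608, 0.3719, 0.2478]
orientation: [-2.12, -2.318, 0.0]
force: [-1.0, -0.2, 0.7]
opening: 0.0007
gripper_force: 0.0
```

Emit:
apply_moves(series=[[[0, 0, 1], [0, 0, 0]], [[0, 0, 1], [0, 0, 0]], [[0, 0, 1], [0, 0, 0]], [[0, 0, 0], [0, 0, 0]], [[0, 0, 0], [0, 0, 0]]])

```text
t: 13.08
tool_pos: [0.4608, 0.3719, 0.245]
orientation: [-2.12, -2.318, 0.0]
force: [-0.8, 0.3, -0.2]
opening: 0.0008
gripper_force: 0.0
```

Emit:
apply_moves(series=[[[0, 0, 1], [0, 0, 0]], [[0, 0, 1], [0, 0, 0]], [[0, 0, 1], [0, 0, 0]], [[0, 0, 0], [0, 0, 0]], [[0, 0, 0], [0, 0, 0]]])

```text
t: 13.5
tool_pos: [0.4609, 0.3719, 0.2421]
orientation: [2.12, 2.318, 0.0]
force: [0.5, -0.5, 2.1]
opening: 0.0005
gripper_force: 0.8
```

Contact is at tip z ≈ 57 mm. I'll continue to the bottom.

Emit:
apply_moves(series=[[[0, 0, 1], [0, 0, 0]], [[0, 0, 1], [0, 0, 0]], [[0, 0, 1], [0, 0, 0]], [[0, 0, 1], [0, 0, 0]], [[0, 0, 0], [0, 0, 0]], [[0, 0, 0], [0, 0, 0]]])

```text
t: 14.0
tool_pos: [0.4608, 0.372, 0.2381]
orientation: [2.12, 2.318, 0.0]
force: [-0.4, -0.6, 4.0]
opening: 0.0005
gripper_force: 1.9
```

Emit:
apply_moves(series=[[[0, 0, 1], [0, 0, 0]], [[0, 0, 1], [0, 0, 0]], [[0, 0, 0], [0, 0, 0]], [[0, 0, 0], [0, 0, 0]]])

```text
t: 14.33
tool_pos: [0.4609, 0.372, 0.2364]
orientation: [2.12, 2.318, 0.001]
force: [-1.8, -0.5, 8.0]
opening: 0.0002
gripper_force: 3.6
```

Emit:
apply_moves(series=[[[0, 0, 1], [0, 0, 0]], [[0, 0, 0], [0, 0, 0]], [[0, 0, 0], [0, 0, 0]]])

```text
t: 14.58
tool_pos: [0.4609, 0.372, 0.2363]
orientation: [2.12, 2.318, 0.001]
force: [-5.7, -4.1, 14.0]
opening: 0.0005
gripper_force: 7.1
```

The button has bottomed: the tip no longer moves and the force is 14 N. I'll release it.

Emit:
apply_moves(series=[[[0, 0, -6], [0, 0, 0]], [[0, 0, -15], [0, 0, 0]], [[0, 0, -25], [0, 0, 0]], [[0, 0, -25], [0, 0, 0]], [[0, 0, -15], [0, 0, 0]], [[0, 0, 0], [0, 0, 0]], [[0, 0, 0], [0, 0, 0]], [[0, 0, 0], [0, 0, 0]], [[0, 0, 0], [0, 0, 0]]])

```text
t: 15.33
tool_pos: [0.4602, 0.3715, 0.3187]
orientation: [-2.12, -2.317, 0.005]
force: [0.0, -0.7, -0.4]
opening: 0.0004
gripper_force: 0.0
```

```bash
python3 -c "
from h import *
where(); roller('top6'); print(robot.close_job())"
```

```text
t 15.33 tip [0.4597 0.3712 0.1327] plate xy mm [-67.8 356.7] F [ 0.01 -0.67 -0.37] open 0.0004 q [ 0.59  0.16  1.61 -0.    1.37  0.5 ]
roller plate: n 683 x -55.5 65.4 y -23.7 28.8
the job is handed in; nothing more can be done
None
```

The job is handed in, with no verdict returned: I rolled the long roller from its top onto the band (about 0 mm off the centre line, 5 mm along it), then pressed the capture button to its stop and released it, finishing at about 15 s.

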